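Fetch the parts tin from behind the jar and the bottle

ROBOT

A 6-joint arm with a two-finger parallel gripper is mounted at the origin on a cart in front of the work surface, level with it; the furniture and walls round the work are solid. World frame = base frame: x ahead of the robot, y to its left, z up, the work surface at z = 0. Lengths are in m, angles in degrees, forces in N, time in s.
With the tool pointing down it reaches from about 0.35 to 0.875 m from the base axis. Payload 4.2 kg.
Tool frame: the origin (TCP) lies on the centre line of the jaws, within the pads' length; the fingertips stand 19 mm ahead of it and the grasp point (between the pads) is the TCP; z points along the fingers, y is the line along which they close (so a half turn about z gives the same grasp; the last joint's range is limited). The gripper opens to 87 mm and grips with 3 to 60 N. Pads are 19 mm wide; open, the fingers measure 117 mm over their backs; the gripper's body (75 mm by 190 mm) begins 51 mm behind the grasp point.
Start: joints at [85.921, 22.042, 0.453, 0, -68.411, -14.817], TCP at [0.202, 0.591, 0.242] pointing down, gripper open.
Joint ranges: [-179.83, 179.83], [-69.29, 118.12], [-61.27, 80.66], [-181.25, 117.63], [-171.15, -9.14], [-177.46, 177.46]. Speed limits (degrees/s): [159.86, 159.86, 180, 180, 180, 180].

INTERFACE

Orientations are given as a 3x3 rotation matrix whose columns are the frame's x, y, z axes.
In Python, from station import sense, capture, finish_job, search_frame, masks_of gives the robot as it stands.
- The arm moves only by the tool drive_tool, never from a script. Its argument "rows" is a list of rows, each a list of 7 numbers: the opening in per cent of the stroke, from 0 (shut) to 100 (fully open), then the shift along the world's x, y, z in mm, then the turn, a rotation vector about the world's x, y, z in rad. In form: [[fingers, dx, dy, dz, wx, wy, wz], ...]. A call has 1 to 5 rows; each row shifts and turns the commanded pose from where the row before left it; what a row does not reach is not made up. A row lasts 1/12 s, in which the tool goes at most 41.7 mm and 7.16 degrees, less where a joint would pass 70% of its speed; a pose out of reach is approached as far as the arm can. A call is refused whole if a number of a shift passes 41.7 or a number of a turn 0.125, either way. A call with a gripper value outside its range is refused whole. The fingers move at their own pace and stop on an object; the grip force is fixed at half the most. Time passes only in rows, so rows that do not move let the fingers close. It gives the time, the measured TCP pose, the force, the opening and the grip force at its end, in the units of the state.
- sense(): the state, without advancing time (a new reading comes with each control period).
- capture(name): name is "scene" or "top" or "wrist"; returns a dict with "frame" (480x640x3 uint8, red, green, blue), "z_map" (480x640 float32, m along the optical axis (not along the pixel's ray), 0 where there is no reading), "fx", "fy", "cx", "cy" (pixels), "distortion" ([k1, k2, p1, p2, k3] as OpenCV has them; the pictures are not rectified), "R" (3x3) and "t" (3): a world point X has camera coordinates R X + t; the wrist camera has in their place "T_tool_cam" (4x4, takes a point from camera to tool coordinates, whose origin is the TCP and whose axes are the flange's). Camera axes: x right, y down, z forward; pixel columns grow to the right and rows downward; lengths in m; the calibration is good to about 2 mm. A picture is of the moment at which its call begins: read the wrist's pose just before it.
- finish_job(): hands the job in; it is judged then, once.
Trained networks look in a picture, given as the dict that the camera call returned (one of the last four; its "shot" number tells which), for a name from the list of things; names that differ only in an ending like _2 or _b are one class to them, and where a whole thing is asked for, a point or a joint stands for the part that bears it (a point fixed in the world has none). Each returns a list of dicts, best first, with "p" (0 to 1); they miss things now and then, are a little off and sometimes report something else, mostly with a low value. They report only what shows in the picture. A call takes as long as a camera call. They do not tell look-alikes from the thing itself.
- search_frame(label, picture): "xy" ([column, row] in pixels, amid what is visible of it).
- masks_of(label, picture): "region" (480x640 bool, what is visible of it) and "xy" ([column, row] in pixels, amid what is visible of it).
The state is a dict: "time_s": time; "joints": joint angles; "joint_velocities": joint speeds; "effort": joint torques, N m; "tcp_pos": TCP position; "ee_rot": TCP orientation; "wrist_force": force on the tool from outside, world axes, zero at the start; "moment": the same for the moment, N m; "gripper_width": opening from 0.0 (shut) to 1.0 (fully open); "gripper_force": force on a finger pad.
Only numpy, scipy, OpenCV 4.12 (cv2) and the standard library are available. Lean on these libraries where they do the work, as an engineer would, in place of code of your own. Each camera call takes 0.05 s, during which the arm holds its last target. There are 200 camera calls.

TASK

Get the small round tin out of the wooden caddy for the repair job: first lift the white jar and the black bottle that stand in front of it over to the cork mat, then set the tin flat in the middle of the cream round lid while both wait on the mat, and only then stand the jar and the bottle back on the caddy, each on the very spot where it stood at the start. Keep all three upright throughout and do not shift the suction cup or the reel of solder wire.

Things in the scene. Friction and masses are not known exactly. Their poses are not given: they have to be found in the camera images.
- caddy: flat wooden caddy, fixed, 170 (x) by 150 (y) mm, board 4 mm thick. Origin at the centre of its underside, x axis from its front (robot side) to its back, z up. At its front two standing places, marked by thin flush dark circles 49 mm across at x = -35, y = +27 and -27 mm: jar on one, bottle on the other, blocking the fingers' way to the front of the tin behind them.
- caddy_bay (a point): centre of the tin's bay, on the board's top (caddy x = 20, y = 0, z = 4 mm; same axes). Cheeks 6 mm thick, 22 mm high above the board, x = -27 to 31 mm from here, inner faces at y = +34 and -34 mm: no finger fits beside the tin, so grip it along x, one finger in front, one behind. A lip 6 mm above the board closes the back at x = 61 mm from here.
- jar: loose white screw-top jar, upright cylinder 43 mm in diameter (44 over its lid), 45 mm high, about 50 g. Origin at the centre of its underside.
- glue: loose small black bottle, upright, 32 mm in diameter up to about 45 mm, then narrowing visibly to a nozzle, 78 mm high in all (solid to the touch as a 32 mm cylinder to its full height), about 30 g. Origin at the centre of its underside.
- tin: loose flat round tin with a pressed lid, 56 mm in diameter, 22 mm high, about 50 g, standing in the caddy's bay. Origin at the centre of its underside.
- cork_mat: thin rectangular cork mat, fixed on the desk, 160 (x) by 110 (y) by 3 mm, the side area on which the jar and the bottle wait. Origin at the centre of its underside.
- round_lid: round cream-coloured jar lid lying flat on the desk as a stand, fixed, 92 mm in diameter, 12 mm high with a flat top. Origin at the centre of its underside.
- suction: bystander: loose red suction cup with a wire ring on top, 55 mm in diameter, 45 mm high. Origin at the centre of its underside. To be left alone.
- reel: bystander: loose upright reel of solder wire with dark flanges, 52 mm in diameter, 30 mm high. Origin at the centre of its underside. To be left alone.
Mind the look-alikes: they are no part of the job. Of the things that look like the tin, the middle-sized one is meant.

How it is judged (in metres and radians):
On the way, in this order (a step that is already met when the one before it is completed fails the run):
1. jar and bottle both stand released on the cork mat while the tin is still in its bay (x of jar in the frame of cork_mat between -0.075 and 0.075 m and y of jar in the frame of cork_mat between -0.05 and 0.05 m and height (world z) of each of jar, glue below 0.008 m and angle between each of jar, glue's own z axis and vertical below 0.12 rad and linear speed of each of jar, glue below 0.03 m/s and x of glue in the frame of cork_mat between -0.075 and 0.075 m and y of glue in the frame of cork_mat between -0.05 and 0.05 m and contact force between the fingers and jar below 0.1 N and contact force between the fingers and glue below 0.1 N and distance of tin from where it was at the start of the episode below 0.015 m), for 0.2 s.
2. the tin lies released in the middle of the round lid while jar and bottle still wait on the mat (horizontal distance between tin and round_lid below 0.015 m and height (world z) of tin between 0.007 and 0.017 m and angle between tin's own z axis and vertical below 0.1 rad and linear speed of each of tin, jar, glue below 0.03 m/s and x of jar in the frame of cork_mat between -0.075 and 0.075 m and y of jar in the frame of cork_mat between -0.05 and 0.05 m and height (world z) of each of jar, glue below 0.008 m and angle between each of jar, glue's own z axis and vertical below 0.12 rad and x of glue in the frame of cork_mat between -0.075 and 0.075 m and y of glue in the frame of cork_mat between -0.05 and 0.05 m and contact force between the fingers and tin below 0.1 N), for 0.2 s.
At the end, for the whole second after the job is handed in: The tin rests flat on the round lid with its centre within 15 mm of the lid's centre; jar and bottle stand upright on the caddy, each within 12 mm of where it stood at the start; all released and at rest (horizontal distance between tin and round_lid below 0.015 m and height (world z) of tin between 0.007 and 0.017 m and angle between each of tin, jar, glue's own z axis and vertical below 0.1 rad and linear speed of tin below 0.03 m/s and distance of each of jar, glue from where it was at the start of the episode below 0.012 m and linear speed of each of jar, glue below 0.02 m/s and contact force between the fingers and anything else below 0.1 N); the robot touches nothing.
It fails at once if the jar is tipped by more than about 35 degrees (angle between jar's own z axis and vertical above 0.6 rad).
It fails at once if the bottle is tipped by more than about 35 degrees (angle between glue's own z axis and vertical above 0.6 rad).
It fails at once if the tin is tipped by more than about 35 degrees (angle between tin's own z axis and vertical above 0.6 rad).
It fails at once if the suction cup is shifted by more than 20 mm (distance of suction from where it was at the start of the episode above 0.02 m).
It fails at once if the reel of solder wire is shifted by more than 20 mm (distance of reel from where it was at the start of the episode above 0.02 m).
It also fails if it takes over 128 s, if anything falls off the work surface, if the arm or the gripper's body presses on something with over 40 N, if the wrist force passes 120 N, or if a joint passes its speed limit or range.

## Working session

There is one attempt and no reset: what is moved stays moved. The work goes in short steps, Python scripts to look and compute and a tool call to move; the robot and the scene stay as the last step left them, time stands still between calls to the robot, and variables do not carry over. Pictures are saved under pics/ and viewed, at most 14 in all, crops included, and the job is handed in when it is done.

Besides the shell and the picture viewer there is one more tool, called after ">>>" as name(argument=value, ...) on one line, values as JSON. drive_tool: Moves the arm, as the interface text tells. Its arguments: {"type":"object","properties":{"rows":{"type":"array"}},"required":["rows"]}

```bash
ls; mkdir -p pics; cat > h.py <<'E'
import numpy as np, cv2
from station import sense, capture, search_frame, masks_of
def cloud(p):
    K=np.array([[p['fx'],0,p['cx']],[0,p['fy'],p['cy']],[0,0,1.]])
    v,u=np.mgrid[0:480,0:640]
    n=cv2.undistortPoints(np.stack([u,v],-1).reshape(-1,1,2).astype(float),K,np.array(p['distortion'])).reshape(480,640,2)
    z=p['z_map'][...,None]; c=np.concatenate([n*z,z],-1)
    c[p['z_map']==0]=np.nan
    return (c-np.array(p['t']))@np.array(p['R'])
def save(n,im): cv2.imwrite('pics/'+n,im[...,::-1])
E
python3 - <<'E'
from h import *
a=capture('scene');b=capture('top')
save('scene.png',a['frame']);save('top.png',b['frame'])
for n,p in(('scene',a),('top',b)):
    c=cloud(p); np.savez(n,c=c,f=p['frame'])
    for l in ['caddy','jar','glue','tin','cork_mat','round_lid','suction','reel']:
        for m in masks_of(l,p)[:4]:
            q=c[m['region']]; q=q[~np.isnan(q[:,0])]
            if len(q): print(n,l,round(m['p'],2),np.round(m['xy']),len(q),np.round(np.median(q,0),3),np.round(np.percentile(q,[2,98],axis=0).ravel(),3))
print(sense()['ee_rot'])
E
```

```text
pics
scene caddy 0.78 [431. 299.] 2941 [ 0.499 -0.263  0.005] [ 0.432 -0.336  0.001  0.622 -0.162  0.023]
scene caddy 0.61 [433. 272.] 337 [ 0.544 -0.239  0.026] [ 0.518 -0.257  0.007  0.572 -0.218  0.028]
scene jar 0.65 [448. 292.] 759 [ 0.491 -0.291  0.039] [ 0.483 -0.306  0.007  0.521 -0.268  0.051]
scene glue 0.73 [418. 283.] 578 [ 0.476 -0.238  0.039] [ 0.47  -0.249  0.006  0.497 -0.221  0.074]
scene tin 0.91 [434. 273.] 335 [ 0.542 -0.239  0.026] [ 0.518 -0.255  0.009  0.571 -0.217  0.028]
scene tin 0.71 [198. 257.] 899 [0.291 0.146 0.029] [0.264 0.123 0.005 0.329 0.188 0.032]
scene tin 0.6 [397. 236.] 207 [ 0.645 -0.08   0.014] [ 0.633 -0.095  0.001  0.668 -0.06   0.018]
scene cork_mat 0.81 [315. 227.] 1622 [0.561 0.072 0.004] [0.489 0.02  0.002 0.641 0.128 0.006]
scene cork_mat 0.64 [430. 297.] 2707 [ 0.495 -0.265  0.005] [ 0.434 -0.336  0.002  0.622 -0.163  0.011]
scene round_lid 0.59 [234. 226.] 751 [0.418 0.199 0.013] [0.38  0.161 0.005 0.462 0.245 0.015]
scene suction 0.67 [358. 252.] 325 [ 0.527 -0.063  0.009] [ 0.51  -0.082  0.001  0.556 -0.033  0.03 ]
scene reel 0.91 [
[... 969 characters left out ...]
0.422 0.205 0.012] [0.382 0.165 0.007 0.464 0.247 0.015]
top round_lid 0.21 [425. 224.] 4541 [ 0.53  -0.239  0.005] [ 0.44  -0.331  0.001  0.62  -0.162  0.027]
top suction 0.75 [336. 219.] 559 [ 0.532 -0.055  0.008] [ 0.511 -0.08  -0.001  0.56  -0.032  0.041]
top suction 0.43 [420. 224.] 4364 [ 0.53  -0.239  0.005] [ 0.44  -0.33   0.001  0.62  -0.162  0.026]
top reel 0.68 [176. 184.] 567 [0.598 0.257 0.03 ] [0.579 0.237 0.    0.625 0.282 0.033]
top reel 0.59 [420. 224.] 4315 [ 0.53  -0.237  0.005] [ 0.44  -0.33   0.001  0.62  -0.163  0.026]
[[ 9.46102847e-01 -3.23866334e-01 -3.09978127e-05]
 [-3.23866333e-01 -9.46102847e-01  2.51485473e-05]
 [-3.74718867e-05 -1.37539642e-05 -9.99999999e-01]]
```

View pics/scene.png

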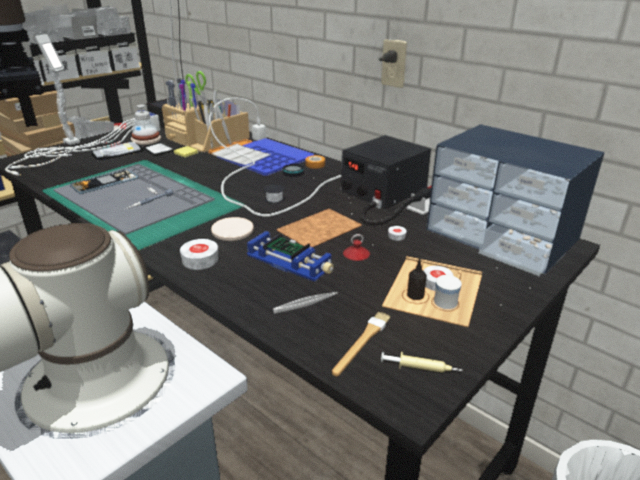

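View pics/top.png

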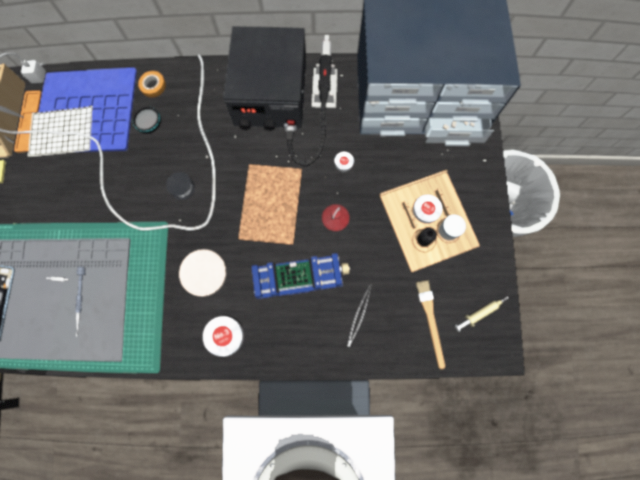

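Tin-like candidates in the top view: a large one on the desk at (222,337), Ø≈66; one in the caddy at (428,208), Ø≈56; and a small one at (344,161), Ø≈36. I'm choosing the caddy one, which is middle-sized and in the bay. The jar is at (453,227), the bottle at (428,237), the mat at (270,204), the lid at (202,273), the suction cup at (336,218) and the reel at (179,185).

```bash
cat > fit.py <<'E'
from h import *
d=np.load('top.npz');c=d['c'];f=d['f']
def circ(x,y,r,zl,zh):
    m=(np.hypot(c[...,0]-x,c[...,1]-y)<r)&(c[...,2]>zl)&(c[...,2]<zh); q=c[m][:,:2]
    (a,b),R=cv2.minEnclosingCircle((q*1000).astype(np.float32))
    print(len(q),'encl',round(a,1),round(b,1),'R',round(R,1),'mean',np.round(q.mean(0)*1000,1),'z',np.round(np.median(c[m][:,2])*1000,1))
for n,a in dict(jar=(.502,-.283,.03,.044,.06),glue=(.484,-.23,.022,.03,.09),tin=(.546,-.239,.033,.022,.035),lid=(.423,.205,.06,.009,.02),suction=(.534,-.055,.04,.006,.06),reel=(.6,.258,.035,.02,.04),glue2=(.484,-.23,.022,.065,.09)).items(): print(n,end=' ');circ(*a)
hsv=cv2.cvtColor(f,cv2.COLOR_RGB2HSV)
for n,b in dict(mat=(.45,.69,-.01,.16),caddy=(.40,.66,-.36,-.13)).items():
    m=(c[...,0]>b[0])&(c[...,0]<b[1])&(c[...,1]>b[2])&(c[...,1]<b[3])&(hsv[...,0]>5)&(hsv[...,0]<28)&(hsv[...,1]>60)&(hsv[...,2]>70)&(c[...,2]<.012)
    print(n,m.sum(),cv2.minAreaRect((c[m][:,:2]*1000).astype(np.float32)))
m=(c[...,0]>.6)&(c[...,0]<1.2)&(c[...,1]>-.4)&(c[...,1]<-.1)&(c[...,2]>.06); print('cabinet front x',np.nanpercentile(c[m][:,0],[0,2,10]))
save('crop.png',cv2.resize(f[150:290,360:500],(700,700))[:600])
E
python3 fit.py
```

```text
jar 384 encl 504.5 -283.8 R 22.4 mean [ 504.5 -282.9] z 49.5
glue 266 encl 486.3 -232.1 R 16.9 mean [ 483.9 -228.7] z 54.3
tin 607 encl 547.8 -237.1 R 30.7 mean [ 546.7 -239.4] z 26.1
lid 1614 encl 425.1 206.6 R 47.0 mean [423.2 206.6] z 12.0
suction 356 encl 534.4 -56.7 R 23.7 mean [533.2 -56.6] z 10.5
reel 455 encl 602.8 260.6 R 26.0 mean [602.  260.1] z 30.2
glue2 28 encl 486.1 -230.6 R 5.0 mean [ 485.6 -230.5] z 72.6
mat 4306 ((567.6686401367188, 76.07366180419922), (115.85405731201172, 166.6050567626953), 84.08016204833984)
caddy 4437 ((517.3455810546875, -252.0831756591797), (206.60891723632812, 157.4529571533203), 19.64529037475586)
cabinet front x [0.69442553 0.70711841 0.71827155]
```

View pics/crop.png

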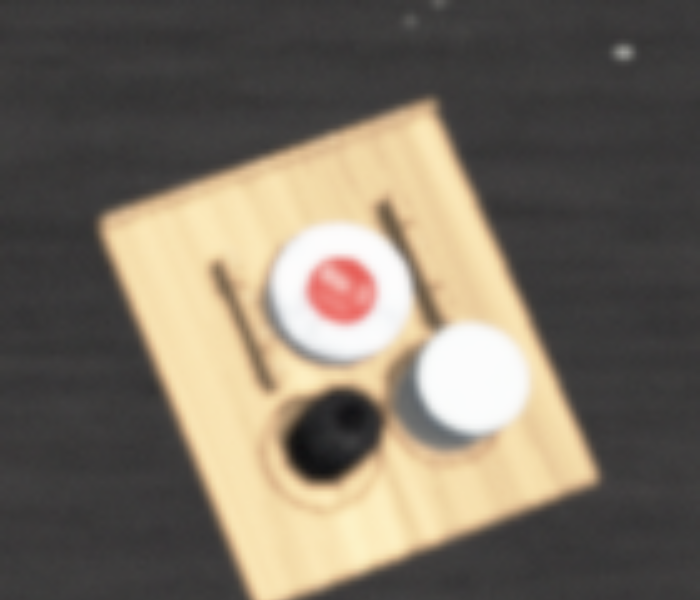

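The crop shows the mid-size tin (red label) in the bay between the cheeks, with the bottle front-left and the jar front-right, each on its ring. Everything agrees with a caddy yaw of 19.6°. I'm moving above the caddy.

>>> drive_tool(rows=[[100,30,-30,0,0,0,-0.112],[100,30,-30,0,0,0,-0.112],[100,30,-30,0,0,0,-0.112],[100,30,-30,0,0,0,-0.112],[100,30,-30,0,0,0,-0.112]])

```text
time_s: 1.32
tcp_pos: [0.3506, 0.4425, 0.2418]
ee_rot: [[0.626, -0.78, 0.0], [-0.78, -0.626, 0.0], [-0.0, -0.0, -1.0]]
wrist_force: [1.3, 0.7, 0.3]
gripper_width: 1.002
gripper_force: 0.0
```

>>> drive_tool(rows=[[100,30,-30,0,0,0,-0.112],[100,30,-30,0,0,0,-0.112],[100,30,-30,0,0,0,-0.115],[100,4,-41,0,0,0,0],[100,4,-41,0,0,0,0]])

```text
time_s: 1.73
tcp_pos: [0.4471, 0.2719, 0.2411]
ee_rot: [[0.334, -0.942, -0.0], [-0.942, -0.334, -0.0], [0.0, 0.0, -1.0]]
wrist_force: [0.0, -0.9, -0.2]
gripper_width: 0.999
gripper_force: 0.0
```

>>> drive_tool(rows=[[100,4,-41,0,0,0,0],[100,4,-41,0,0,0,0],[100,4,-41,0,0,0,0],[100,4,-41,0,0,0,0],[100,4,-41,0,0,0,0]])

```text
time_s: 2.15
tcp_pos: [0.4658, 0.0667, 0.242]
ee_rot: [[0.336, -0.942, 0.001], [-0.942, -0.336, 0.0], [-0.0, -0.001, -1.0]]
wrist_force: [-0.1, -0.2, -0.5]
gripper_width: 0.999
gripper_force: 0.0
```

>>> drive_tool(rows=[[100,4,-41,0,0,0,0],[100,4,-41,0,0,0,0],[100,4,-41,0,0,0,0],[100,4,-41,0,0,0,0],[100,4,-41,0,0,0,0]])

```text
time_s: 2.57
tcp_pos: [0.4859, -0.1384, 0.242]
ee_rot: [[0.336, -0.942, 0.001], [-0.942, -0.336, -0.0], [0.0, -0.001, -1.0]]
wrist_force: [1.6, -0.6, 0.1]
gripper_width: 1.0
gripper_force: 0.0
```

>>> drive_tool(rows=[[100,4,-41,0,0,0,0],[100,4,-41,0,0,0,0],[100,4,-41,0,0,0,0],[100,0,-12,0,0,0,0],[100,0,0,0,0,0,0]])

```text
time_s: 2.98
tcp_pos: [0.4978, -0.2742, 0.2409]
ee_rot: [[0.331, -0.944, -0.001], [-0.944, -0.331, -0.0], [-0.0, 0.001, -1.0]]
wrist_force: [0.0, 0.2, -0.2]
gripper_width: 1.0
gripper_force: 0.0
```

```bash
cat >> h.py <<'E'
def wrist():
    s=sense();p=capture('wrist');T=np.eye(4);T[:3,:3]=s['ee_rot'];T[:3,3]=s['tcp_pos']
    M=np.linalg.inv(T@np.array(p['T_tool_cam']));p['R']=M[:3,:3];p['t']=M[:3,3]
    return s,p,cloud(p)
def circ(c,x,y,r,zl,zh):
    m=(np.hypot(c[...,0]-x,c[...,1]-y)<r)&(c[...,2]>zl)&(c[...,2]<zh); q=c[m]
    if len(q)<10: print('none',len(q)); return
    (a,b),R=cv2.minEnclosingCircle((q[:,:2]*1000).astype(np.float32))
    P=np.percentile(q[:,:2]*1000,[1,99],axis=0)
    print(len(q),'encl',round(a,1),round(b,1),'R',round(R,1),'boxmid',np.round(P.mean(0),1),'mean',np.round(q[:,:2].mean(0)*1000,1),'z',np.round(np.median(q[:,2])*1000,1))
def st():
    s=sense();print('t',s['time_s'],'tcp',np.round(np.array(s['tcp_pos'])*1000,1),'yaw_y',np.degrees(np.arctan2(s['ee_rot'][1][1],s['ee_rot'][0][1])).round(2),'g',s['gripper_width'],s['gripper_force'],'F',np.round(s['wrist_force'],1),'q',np.round(s['joints'],0))
E
python3 - <<'E'
from h import *
st();s,p,c=wrist();save('w1.png',p['frame']);np.savez('w1',c=c,f=p['frame'])
for n,a in dict(jar=(.504,-.283,.03,.044,.06),glue=(.486,-.231,.022,.065,.09),glueb=(.486,-.231,.022,.02,.09),tin=(.546,-.239,.033,.022,.035)).items(): print(n,end=' ');circ(c,*a)
E
```

```text
t 2.9833 tcp [ 497.8 -274.2  240.9] yaw_y -160.68 g 1.000249259792573 0.0 F [ 0.   0.2 -0.2] q [-13.  17.  -8.   0. -66.  32.]
jar 1728 encl 506.2 -284.7 R 21.8 boxmid [ 506.4 -285.2] mean [ 506.5 -285.5] z 49.4
glue 116 encl 488.9 -233.8 R 5.1 boxmid [ 488.6 -234.9] mean [ 489.  -235.3] z 72.0
glueb 1087 encl 488.2 -233.5 R 16.1 boxmid [ 488.8 -234.5] mean [ 489.9 -238.3] z 54.2
tin 2454 encl 546.0 -237.7 R 31.9 boxmid [ 548.2 -238.6] mean [ 548.2 -241.4] z 26.2
```

View pics/w1.png

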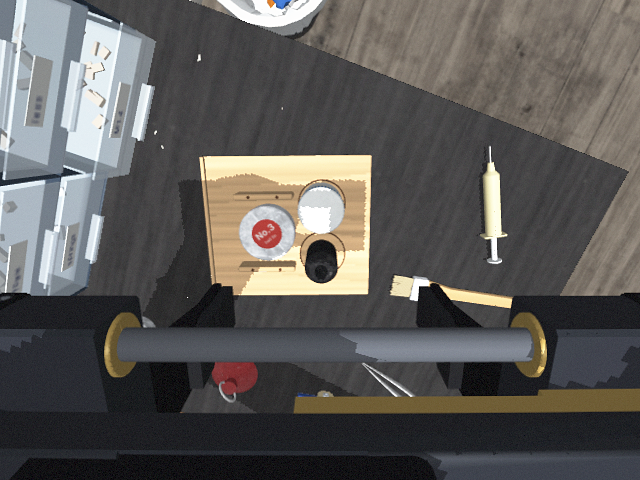

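The picture shows the caddy centred at about (285,225): tin at (267,233), jar at (321,207), bottle at (320,262). The cabinet is well to the left. I'm measuring once more now that the arm has settled.

```bash
python3 - <<'E'
from h import *
st();s,p,c=wrist()
for n,a in dict(jar=(.504,-.283,.03,.044,.06),glue=(.486,-.231,.022,.065,.09),glueb=(.486,-.231,.022,.02,.09),tin=(.546,-.239,.033,.022,.035)).items(): print(n,end=' ');circ(c,*a)
st()
E
```

```text
t 3.0333 tcp [ 497.6 -272.5  241. ] yaw_y -160.58 g 0.9962276994004613 0.0 F [-0.5  0.4  0. ] q [-12.  16.  -8.  -0. -66.  32.]
jar 1736 encl 506.4 -284.9 R 21.7 boxmid [ 506.5 -285.1] mean [ 506.6 -285.4] z 49.4
glue 118 encl 488.3 -233.5 R 5.4 boxmid [ 488.4 -234.8] mean [ 488.9 -235.3] z 72.4
glueb 1090 encl 488.3 -233.3 R 16.3 boxmid [ 488.8 -234.1] mean [ 489.8 -238.1] z 54.1
tin 2457 encl 545.9 -237.7 R 31.9 boxmid [ 548.2 -239.1] mean [ 548.1 -241.4] z 26.1
t 3.0833 tcp [ 497.7 -271.4  241.2] yaw_y -160.47 g 0.9999385254668098 0.0 F [-0.5  0.7 -0.2] q [-12.  16.  -8.  -0. -66.  32.]
```

>>> drive_tool(rows=[[100,8,-13,0,0,0,0],[100,0,0,-40,0,0,0],[100,0,0,-40,0,0,0],[100,0,0,-40,0,0,0],[100,0,0,0,0,0,0]])

```text
time_s: 3.5
tcp_pos: [0.5009, -0.2805, 0.1141]
ee_rot: [[0.336, -0.942, -0.015], [-0.942, -0.336, 0.006], [-0.011, 0.012, -1.0]]
wrist_force: [-1.3, 0.1, -1.1]
gripper_width: 0.999
gripper_force: 0.0
```

>>> drive_tool(rows=[[100,0,0,0,0,0,0],[100,0,0,0,0,0,0]])

```text
time_s: 3.67
tcp_pos: [0.508, -0.2841, 0.1242]
ee_rot: [[0.338, -0.941, 0.004], [-0.941, -0.338, -0.002], [0.003, -0.003, -1.0]]
wrist_force: [0.6, 0.0, 0.2]
gripper_width: 0.998
gripper_force: 0.0
```

```bash
python3 -c "from h import *;st()"
```

```text
t 3.6667 tcp [ 508.  -284.1  124.2] yaw_y -160.25 g 0.9976972650658116 0.0 F [0.6 0.  0.2] q [-13.  24. -15.   0. -51.  33.]
```

>>> drive_tool(rows=[[100,-1,0,-15,0,0,0],[100,-1,0,-18,0,0,0],[100,0,0,-15,0,0,0],[100,0,0,-10,0,0,0],[100,0,0,-6,0,0,0]])

```text
time_s: 4.08
tcp_pos: [0.5055, -0.2845, 0.0591]
ee_rot: [[0.336, -0.942, 0.003], [-0.942, -0.336, -0.001], [0.002, -0.003, -1.0]]
wrist_force: [-0.3, 0.6, 0.8]
gripper_width: 0.998
gripper_force: 0.0
```

>>> drive_tool(rows=[[100,0,0,-4,0,0,0],[100,0,0,-2,0,0,0],[100,0,0,0,0,0,0],[100,0,0,0,0,0,0]])

```text
time_s: 4.42
tcp_pos: [0.5047, -0.2846, 0.0523]
ee_rot: [[0.336, -0.942, 0.001], [-0.942, -0.336, -0.001], [0.001, -0.001, -1.0]]
wrist_force: [-0.4, -0.1, -0.4]
gripper_width: 0.998
gripper_force: 0.0
```

```bash
python3 -c "
from h import *
st();s,p,c=wrist();save('w2.png',p['frame'])"
```

```text
t 4.4167 tcp [ 504.7 -284.6   52.3] yaw_y -160.39 g 0.9978174520469324 0.0 F [-0.4 -0.1 -0.4] q [-13.  29. -19.   0. -42.  33.]
```

View pics/w2.png

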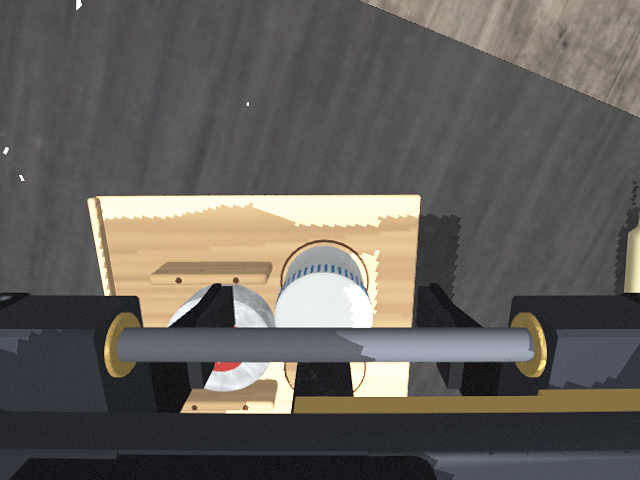

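The jar's lid, at (323,300), is centred between the fingers, and the left finger hovers above the tin. I'm closing.

>>> drive_tool(rows=[[60,0,0,-3,0,0,0],[55,0,0,0,0,0,0],[40,0,0,0,0,0,0],[40,0,0,0,0,0,0],[40,0,0,0,0,0,0]])

```text
time_s: 4.88
tcp_pos: [0.5041, -0.2844, 0.0486]
ee_rot: [[0.335, -0.942, -0.0], [-0.942, -0.335, -0.0], [0.0, 0.0, -1.0]]
wrist_force: [-0.0, 0.0, -0.3]
gripper_width: 0.707
gripper_force: 0.0
```

>>> drive_tool(rows=[[40,0,0,0,0,0,0],[40,0,0,0,0,0,0],[40,0,0,0,0,0,0],[40,0,0,0,0,0,0]])

```text
time_s: 5.22
tcp_pos: [0.5042, -0.2844, 0.0486]
ee_rot: [[0.335, -0.942, 0.0], [-0.942, -0.335, -0.0], [0.0, -0.0, -1.0]]
wrist_force: [0.1, 1.0, -0.0]
gripper_width: 0.487
gripper_force: 30.0
```

```bash
python3 -c "
from h import *
st()"
```

```text
t 5.2167 tcp [ 504.2 -284.4   48.6] yaw_y -160.4 g 0.48687714619157735 29.99996066093445 F [ 0.1  1.  -0. ] q [-13.  29. -19.   0. -41.  33.]
```

>>> drive_tool(rows=[[40,0,0,8,0,0,0],[40,0,0,25,0,0,0],[40,0,0,30,0,0,0],[40,0,0,25,0,0,0],[40,0,0,12,0,0,0]])

```text
time_s: 5.63
tcp_pos: [0.5057, -0.2851, 0.153]
ee_rot: [[0.336, -0.942, 0.006], [-0.942, -0.336, -0.003], [0.004, -0.005, -1.0]]
wrist_force: [1.0, -0.1, -1.0]
gripper_width: 0.484
gripper_force: 30.0
```

>>> drive_tool(rows=[[40,3,10,0,0,0,0],[40,6,20,0,0,0,0],[40,9,30,0,0,0,0],[40,12,38,0,0,0,0],[40,12,38,0,0,0,0]])

```text
time_s: 6.05
tcp_pos: [0.5453, -0.1467, 0.1475]
ee_rot: [[0.334, -0.943, -0.002], [-0.943, -0.334, 0.0], [-0.001, 0.002, -1.0]]
wrist_force: [0.3, -0.6, -1.1]
gripper_width: 0.485
gripper_force: 30.0
```

>>> drive_tool(rows=[[40,12,38,0,0,0,0],[40,11,38,0,0,0,0],[40,11,38,0,0,0,0],[40,9,30,0,0,0,0],[40,8,25,0,0,0,0]])

```text
time_s: 6.47
tcp_pos: [0.5966, 0.0238, 0.1474]
ee_rot: [[0.337, -0.941, -0.002], [-0.941, -0.337, -0.0], [-0.001, 0.002, -1.0]]
wrist_force: [1.1, -0.5, 0.2]
gripper_width: 0.49
gripper_force: 30.0
```

>>> drive_tool(rows=[[40,5,15,0,0,0,0],[40,3,10,0,0,0,0],[40,2,6,0,0,0,0],[40,0,0,0,0,0,0],[40,0,0,0,0,0,0]])

```text
time_s: 6.88
tcp_pos: [0.6066, 0.0508, 0.1482]
ee_rot: [[0.334, -0.942, -0.001], [-0.942, -0.334, -0.0], [-0.0, 0.001, -1.0]]
wrist_force: [-0.4, -0.8, -0.7]
gripper_width: 0.49
gripper_force: 30.0
```

```bash
python3 -c "
from h import *
st()"
```

```text
t 6.8833 tcp [606.6  50.8 148.2] yaw_y -160.46 g 0.4903102933938294 29.999825656414032 F [-0.4 -0.8 -0.7] q [ 20.  25.  -9.  -0. -56.  -0.]
```

>>> drive_tool(rows=[[40,0,2,-12,0,0,0],[40,0,0,-25,0,0,0],[40,0,0,-22,0,0,0],[40,0,0,-15,0,0,0],[40,0,0,-9,0,0,0]])

```text
time_s: 7.3
tcp_pos: [0.6055, 0.0517, 0.0635]
ee_rot: [[0.333, -0.943, -0.004], [-0.943, -0.333, -0.001], [-0.0, 0.004, -1.0]]
wrist_force: [0.1, 0.2, -0.3]
gripper_width: 0.491
gripper_force: 30.0
```

>>> drive_tool(rows=[[40,0,0,-6,0,0,0],[40,0,0,-4,0,0,0],[40,0,0,-3,0,0,0],[40,0,0,0,0,0,0],[40,0,0,0,0,0,0]])

```text
time_s: 7.72
tcp_pos: [0.6075, 0.0536, 0.0533]
ee_rot: [[0.335, -0.942, 0.001], [-0.942, -0.335, 0.0], [0.0, -0.001, -1.0]]
wrist_force: [-0.1, -0.1, 0.9]
gripper_width: 0.487
gripper_force: 30.0
```

```bash
python3 -c "
from h import *
st()"
```

```text
t 7.7167 tcp [607.5  53.6  53.3] yaw_y -160.4 g 0.48678075684308153 29.99976485967636 F [-0.1 -0.1  0.9] q [ 20.  31. -14.   0. -44.  -1.]
```

>>> drive_tool(rows=[[40,0,0,-3,0,0,0],[40,0,0,-2,0,0,0],[40,0,0,0,0,0,0],[55,0,0,0,0,0,0],[60,0,0,0,0,0,0]])

```text
time_s: 8.13
tcp_pos: [0.6071, 0.0537, 0.0477]
ee_rot: [[0.336, -0.942, 0.0], [-0.942, -0.336, 0.0], [0.0, -0.0, -1.0]]
wrist_force: [1.4, 0.9, -0.1]
gripper_width: 0.557
gripper_force: 0.0
```

>>> drive_tool(rows=[[65,0,0,0,0,0,0],[70,0,0,0,0,0,0],[75,0,0,0,0,0,0]])

```text
time_s: 8.38
tcp_pos: [0.6071, 0.0536, 0.0476]
ee_rot: [[0.335, -0.942, 0.0], [-0.942, -0.335, -0.0], [0.0, -0.0, -1.0]]
wrist_force: [0.9, -0.2, -1.0]
gripper_width: 0.702
gripper_force: 0.0
```

>>> drive_tool(rows=[[80,0,0,8,0,0,0],[90,0,0,20,0,0,0],[100,0,0,30,0,0,0],[100,0,0,25,0,0,0],[100,0,0,12,0,0,0]])

```text
time_s: 8.8
tcp_pos: [0.609, 0.0539, 0.1471]
ee_rot: [[0.336, -0.942, 0.007], [-0.942, -0.336, 0.001], [0.001, -0.007, -1.0]]
wrist_force: [0.8, 0.5, 0.9]
gripper_width: 0.969
gripper_force: 0.0
```

```bash
python3 - <<'E'
from h import *
st();p=capture('top');c=cloud(p)
print('jar',end=' ');circ(c,.607,.054,.035,.04,.06)
print('glue',end=' ');circ(c,.486,-.231,.022,.065,.09)
E
```

```text
t 8.8 tcp [609.   53.9 147.1] yaw_y -160.36 g 0.9686186751687627 0.0 F [0.8 0.5 0.9] q [ 20.  25.  -9.   0. -55.  -1.]
jar none 0
glue 26 encl 486.3 -230.9 R 4.6 boxmid [ 486.2 -231.2] mean [ 485.8 -230.7] z 74.4
```

>>> drive_tool(rows=[[100,-4,-10,0,0,0,0],[100,-8,-20,0,0,0,0],[100,-12,-30,0,0,0,0],[100,-16,-38,0,0,0,0],[100,-16,-38,0,0,0,0]])

```text
time_s: 9.27
tcp_pos: [0.5489, -0.0837, 0.141]
ee_rot: [[0.336, -0.942, -0.003], [-0.942, -0.336, -0.0], [-0.001, 0.003, -1.0]]
wrist_force: [-0.2, -1.2, 0.7]
gripper_width: 0.997
gripper_force: 0.0
```

>>> drive_tool(rows=[[100,-16,-38,0,0,0,0],[100,-16,-38,0,0,0,0],[100,-13,-30,0,0,0,0],[100,-9,-22,0,0,0,0],[100,-5,-12,0,0,0,0]])

```text
time_s: 9.68
tcp_pos: [0.489, -0.2248, 0.1412]
ee_rot: [[0.332, -0.943, -0.004], [-0.943, -0.332, 0.001], [-0.002, 0.003, -1.0]]
wrist_force: [0.4, 1.7, -0.3]
gripper_width: 1.002
gripper_force: 0.0
```

>>> drive_tool(rows=[[100,-3,-7,0,0,0,0],[100,-2,-3,0,0,0,0],[100,0,0,0,0,0,0],[100,0,0,0,0,0,0],[100,0,0,0,0,0,0]])

```text
time_s: 10.1
tcp_pos: [0.4876, -0.2315, 0.1424]
ee_rot: [[0.337, -0.942, -0.0], [-0.942, -0.337, 0.0], [-0.0, -0.0, -1.0]]
wrist_force: [-1.0, 0.3, 0.5]
gripper_width: 1.001
gripper_force: 0.0
```

```bash
python3 - <<'E'
from h import *
st();p=capture('top');c=cloud(p)
print('jar',end=' ');circ(c,.607,.054,.035,.04,.06)
print('mat',end=' ');hsv=cv2.cvtColor(p['frame'],cv2.COLOR_RGB2HSV)
s,p,c=wrist()
for n,a in dict(glue=(.486,-.231,.022,.065,.09),glueb=(.486,-.231,.022,.02,.09),tin=(.546,-.239,.033,.022,.035)).items(): print(n,end=' ');circ(c,*a)
E
```

```text
t 10.1 tcp [ 487.6 -231.5  142.4] yaw_y -160.32 g 1.0005048438246087 0.0 F [-1.   0.3  0.5] q [ -8.  19. -19.  -0. -51.  28.]
jar 385 encl 606.3 53.0 R 22.0 boxmid [606.2  53.2] mean [605.3  53.1] z 48.1
mat glue 239 encl 488.2 -233.4 R 5.3 boxmid [ 488.4 -234.5] mean [ 488.9 -235.1] z 73.2
glueb 2110 encl 488.3 -233.2 R 16.2 boxmid [ 488.7 -234. ] mean [ 489.8 -237.6] z 54.7
tin 4891 encl 546.1 -237.6 R 31.8 boxmid [ 548.3 -239. ] mean [ 548.2 -241.5] z 26.1
```

>>> drive_tool(rows=[[100,-1,0,-12,0,0,0],[100,0,0,-24,0,0,0],[100,0,0,-22,0,0,0],[100,0,0,-15,0,0,0],[100,0,0,-9,0,0,0]])

```text
time_s: 10.62
tcp_pos: [0.4853, -0.2316, 0.0587]
ee_rot: [[0.336, -0.942, -0.003], [-0.942, -0.336, 0.001], [-0.002, 0.003, -1.0]]
wrist_force: [0.1, 0.1, 0.4]
gripper_width: 1.004
gripper_force: 0.0
```

>>> drive_tool(rows=[[80,0,0,-6,0,0,0],[60,0,0,-3,0,0,0],[60,0,0,0,0,0,0],[60,0,0,0,0,0,0],[60,0,0,0,0,0,0]])

```text
time_s: 11.03
tcp_pos: [0.4868, -0.2325, 0.0525]
ee_rot: [[0.336, -0.942, 0.002], [-0.942, -0.336, -0.0], [0.001, -0.002, -1.0]]
wrist_force: [-0.6, 0.8, -0.2]
gripper_width: 0.707
gripper_force: 0.0
```

```bash
python3 -c "
from h import *
st()"
```

```text
t 11.0333 tcp [ 486.8 -232.5   52.5] yaw_y -160.39 g 0.7065849886948793 0.0 F [-0.6  0.8 -0.2] q [ -8.  26. -25.   0. -39.  28.]
```

>>> drive_tool(rows=[[60,0,0,-3,0,0,0],[45,0,0,0,0,0,0],[25,0,0,0,0,0,0],[25,0,0,0,0,0,0],[25,0,0,0,0,0,0]])

```text
time_s: 11.45
tcp_pos: [0.4862, -0.2324, 0.0487]
ee_rot: [[0.335, -0.942, 0.0], [-0.942, -0.335, -0.0], [0.0, -0.0, -1.0]]
wrist_force: [-0.1, 0.3, 0.4]
gripper_width: 0.384
gripper_force: 0.1
```

>>> drive_tool(rows=[[25,0,0,0,0,0,0],[25,0,0,0,0,0,0],[25,0,0,0,0,0,0],[25,0,0,0,0,0,0],[25,0,0,0,0,0,0]])

```text
time_s: 11.87
tcp_pos: [0.4862, -0.2324, 0.0486]
ee_rot: [[0.335, -0.942, 0.0], [-0.942, -0.335, -0.0], [0.0, -0.0, -1.0]]
wrist_force: [-0.3, -0.1, 1.5]
gripper_width: 0.364
gripper_force: 30.0
```

```bash
python3 -c "
from h import *
st()"
```

```text
t 11.8667 tcp [ 486.2 -232.4   48.6] yaw_y -160.4 g 0.3639723525850553 29.99958214815706 F [-0.3 -0.1  1.5] q [ -8.  26. -25.   0. -38.  28.]
```

>>> drive_tool(rows=[[25,0,0,8,0,0,0],[25,0,0,25,0,0,0],[25,0,0,30,0,0,0],[25,0,0,25,0,0,0],[25,0,0,12,0,0,0]])

```text
time_s: 12.28
tcp_pos: [0.4877, -0.2329, 0.1526]
ee_rot: [[0.336, -0.942, 0.006], [-0.942, -0.336, -0.002], [0.004, -0.005, -1.0]]
wrist_force: [0.4, 0.4, -0.2]
gripper_width: 0.362
gripper_force: 30.0
```

>>> drive_tool(rows=[[25,1,10,0,0,0,0],[25,2,20,0,0,0,0],[25,4,30,0,0,0,0],[25,5,38,0,0,0,0],[25,5,38,0,0,0,0]])

```text
time_s: 12.7
tcp_pos: [0.5021, -0.0949, 0.1477]
ee_rot: [[0.334, -0.943, -0.002], [-0.943, -0.334, 0.0], [-0.001, 0.002, -1.0]]
wrist_force: [1.2, 0.5, -0.8]
gripper_width: 0.361
gripper_force: 30.0
```

>>> drive_tool(rows=[[25,5,38,0,0,0,0],[25,5,38,0,0,0,0],[25,5,38,0,0,0,0],[25,4,30,0,0,0,0],[25,3,25,0,0,0,0]])

```text
time_s: 13.12
tcp_pos: [0.5242, 0.0753, 0.1477]
ee_rot: [[0.337, -0.942, -0.002], [-0.942, -0.337, -0.0], [-0.0, 0.002, -1.0]]
wrist_force: [0.4, -0.3, -0.4]
gripper_width: 0.362
gripper_force: 30.0
```

>>> drive_tool(rows=[[25,1,15,0,0,0,0],[25,1,8,0,0,0,0],[25,0,3,0,0,0,0],[25,0,0,0,0,0,0],[25,0,0,0,0,0,0]])

```text
time_s: 13.53
tcp_pos: [0.5265, 0.0979, 0.1482]
ee_rot: [[0.335, -0.942, -0.001], [-0.942, -0.335, -0.0], [0.0, 0.001, -1.0]]
wrist_force: [-1.1, -0.1, -0.7]
gripper_width: 0.363
gripper_force: 30.0
```

>>> drive_tool(rows=[[25,0,0,-12,0,0,0],[25,0,0,-25,0,0,0],[25,0,0,-22,0,0,0],[25,0,0,-15,0,0,0],[25,0,0,-9,0,0,0]])

```text
time_s: 13.95
tcp_pos: [0.5258, 0.0968, 0.0637]
ee_rot: [[0.333, -0.943, -0.003], [-0.943, -0.333, -0.001], [0.0, 0.004, -1.0]]
wrist_force: [-0.4, 0.3, 0.1]
gripper_width: 0.361
gripper_force: 30.0
```

>>> drive_tool(rows=[[25,0,0,-6,0,0,0],[25,0,0,-4,0,0,0],[25,0,0,-2,0,0,0],[25,0,0,0,0,0,0],[25,0,0,0,0,0,0]])

```text
time_s: 14.37
tcp_pos: [0.5276, 0.0988, 0.0542]
ee_rot: [[0.335, -0.942, 0.001], [-0.942, -0.335, 0.001], [-0.0, -0.001, -1.0]]
wrist_force: [-0.1, -0.8, -1.2]
gripper_width: 0.361
gripper_force: 30.0
```

```bash
python3 -c "
from h import *
st()"
```

```text
t 14.3667 tcp [527.6  98.8  54.2] yaw_y -160.4 g 0.3611857813252657 29.999486622400582 F [-0.1 -0.8 -1.2] q [ 28.  26. -25.   0. -39.  -8.]
```

>>> drive_tool(rows=[[25,0,0,-3,0,0,0],[25,0,0,-2.5,0,0,0],[25,0,0,0,0,0,0],[40,0,0,0,0,0,0],[45,0,0,0,0,0,0]])

```text
time_s: 14.78
tcp_pos: [0.5272, 0.0987, 0.0481]
ee_rot: [[0.335, -0.942, 0.0], [-0.942, -0.335, 0.0], [0.0, -0.0, -1.0]]
wrist_force: [0.1, -0.7, 0.9]
gripper_width: 0.412
gripper_force: 0.0
```

>>> drive_tool(rows=[[50,0,0,0,0,0,0],[55,0,0,0,0,0,0],[60,0,0,0,0,0,0],[60,0,0,0,0,0,0]])

```text
time_s: 15.12
tcp_pos: [0.5271, 0.0986, 0.0481]
ee_rot: [[0.335, -0.942, 0.0], [-0.942, -0.335, 0.0], [-0.0, -0.0, -1.0]]
wrist_force: [-0.6, -0.5, 0.4]
gripper_width: 0.571
gripper_force: 0.0
```

>>> drive_tool(rows=[[60,0,0,8,0,0,0],[70,0,0,20,0,0,0],[86,0,0,30,0,0,0],[86,0,0,25,0,0,0],[86,0,0,12,0,0,0]])

```text
time_s: 15.53
tcp_pos: [0.5288, 0.0992, 0.1472]
ee_rot: [[0.336, -0.942, 0.006], [-0.942, -0.336, 0.002], [0.0, -0.006, -1.0]]
wrist_force: [0.1, 0.5, 0.3]
gripper_width: 0.805
gripper_force: 0.0
```

```bash
python3 - <<'E'
from h import *
st();p=capture('top');c=cloud(p)
print('tin',end=' ');circ(c,.546,-.239,.033,.022,.035)
f=p['frame'];hsv=cv2.cvtColor(f,cv2.COLOR_RGB2HSV)
m=(np.hypot(c[...,0]-.547,c[...,1]+.239)<.035)&(((hsv[...,1]<50)&(hsv[...,2]>110))|((hsv[...,0]<6)|(hsv[...,0]>172))&(hsv[...,1]>100))&(c[...,2]>.02)
q=c[m][:,:2]*1000; print(cv2.minEnclosingCircle(q.astype(np.float32)),np.percentile(q,[1,99],axis=0).mean(0))
E
```

```text
t 15.5333 tcp [528.8  99.2 147.2] yaw_y -160.36 g 0.8046575225987208 0.0 F [0.1 0.5 0.3] q [ 28.  19. -20.   0. -51.  -8.]
tin 601 encl 545.9 -237.3 R 30.9 boxmid [ 547.2 -239.3] mean [ 546.6 -239.4] z 26.2
((547.5123901367188, -239.16015625), 28.75349235534668) [ 547.21715589 -239.2356123 ]
```

>>> drive_tool(rows=[[86,1,-10,0,0,0,0],[86,1,-20,0,0,0,0],[86,2,-30,0,0,0,0],[86,2,-38,0,0,0,0],[86,2,-38,0,0,0,0]])

```text
time_s: 16.0
tcp_pos: [0.5339, -0.039, 0.1417]
ee_rot: [[0.337, -0.942, -0.003], [-0.942, -0.337, -0.0], [-0.001, 0.003, -1.0]]
wrist_force: [0.3, -0.5, 0.1]
gripper_width: 0.858
gripper_force: 0.0
```

>>> drive_tool(rows=[[86,2,-38,0,0,0,0],[86,2,-38,0,0,0,0],[86,2,-38,0,0,0,0],[86,2,-30,0,0,0,0],[86,1,-25,0,0,0,0]])

```text
time_s: 16.42
tcp_pos: [0.5426, -0.2093, 0.1414]
ee_rot: [[0.333, -0.943, -0.003], [-0.943, -0.333, 0.001], [-0.002, 0.003, -1.0]]
wrist_force: [0.2, 0.6, -0.1]
gripper_width: 0.856
gripper_force: 0.0
```

>>> drive_tool(rows=[[86,1,-18,0,0,0,0],[86,1,-10,0,0,0,0],[86,1,-5,0,0,0,0],[86,0,0,0,0,0,0],[86,0,0,0,0,0,0]])

```text
time_s: 16.83
tcp_pos: [0.5467, -0.2389, 0.1425]
ee_rot: [[0.336, -0.942, -0.001], [-0.942, -0.336, 0.0], [-0.001, 0.001, -1.0]]
wrist_force: [-0.4, 0.4, -0.3]
gripper_width: 0.857
gripper_force: 0.0
```

>>> drive_tool(rows=[[86,0,0,-12,0,0,0],[86,0,0,-24,0,0,0],[86,0,0,-18,0,0,0],[86,0,0,-11,0,0,0],[86,0,0,-5,0,0,0]])

```text
time_s: 17.25
tcp_pos: [0.5461, -0.2381, 0.0713]
ee_rot: [[0.337, -0.942, -0.003], [-0.942, -0.337, 0.001], [-0.002, 0.003, -1.0]]
wrist_force: [-0.2, -0.0, 0.5]
gripper_width: 0.863
gripper_force: 0.0
```

>>> drive_tool(rows=[[86,0,0,0,0,0,0],[86,0,0,0,0,0,0],[86,0,0,0,0,0,0],[86,0,0,0,0,0,0]])

```text
time_s: 17.58
tcp_pos: [0.5479, -0.2395, 0.0743]
ee_rot: [[0.336, -0.942, 0.002], [-0.942, -0.336, -0.0], [0.001, -0.002, -1.0]]
wrist_force: [0.2, 1.0, -0.6]
gripper_width: 0.864
gripper_force: 0.0
```

```bash
python3 - <<'E'
from h import *
st();p=capture('top');c=cloud(p)
print('jar',end=' ');circ(c,.607,.054,.035,.04,.06)
print('glue',end=' ');circ(c,.527,.099,.022,.02,.09);circ(c,.527,.099,.022,.065,.09)
print('lid',end=' ');circ(c,.424,.206,.055,.009,.02)
f=p['frame'];hsv=cv2.cvtColor(f,cv2.COLOR_RGB2HSV)
m=(np.hypot(c[...,0]-.424,c[...,1]-.206)<.06)&(hsv[...,2]>110)&(c[...,2]>.008)
q=c[m][:,:2]*1000; print(cv2.minEnclosingCircle(q.astype(np.float32)),np.percentile(q,[1,99],axis=0).mean(0))
print([ (round(m['p'],2),m['xy']) for m in search_frame('glue',p)[:2]])
s,p,c=wrist();save('w3.png',p['frame'])
E
```

```text
t 17.5833 tcp [ 547.9 -239.5   74.3] yaw_y -160.39 g 0.8637318083921772 0.0 F [ 0.2  1.  -0.6] q [ -8.  29. -15.   0. -46.  28.]
jar 380 encl 606.2 53.8 R 21.9 boxmid [605.8  53.3] mean [605.3  53.3] z 48.4
glue 271 encl 525.8 97.7 R 16.2 boxmid [525.2  97.5] mean [522.2  95.9] z 52.5
24 encl 525.9 97.4 R 4.7 boxmid [525.1  97.4] mean [525.   97.1] z 70.7
lid 211 encl 452.2 203.2 R 35.6 boxmid [458.1 202.2] mean [458.2 200.4] z 12.0
((452.05303955078125, 202.0286102294922), 34.40977478027344) [458.06544202 201.10642483]
[(0.77, [258.4, 217.2])]
```

View pics/w3.png

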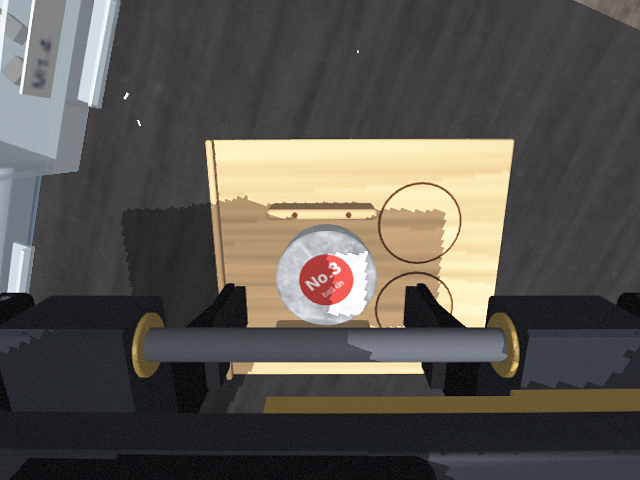

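The jar and bottle stand on the mat. The wrist view shows the tin at (326,275), centred between the fingers at columns 232 and 422, with the back lip at (215,250) outside the left finger and both rings empty. I'm descending.

>>> drive_tool(rows=[[86,0,0,-10,0,0,0],[86,0,0,-14,0,0,0],[86,0,0,-10,0,0,0],[86,0,0,-6,0,0,0],[86,0,0,-3,0,0,0]])

```text
time_s: 18.15
tcp_pos: [0.5462, -0.2393, 0.0284]
ee_rot: [[0.335, -0.942, -0.003], [-0.942, -0.335, 0.0], [-0.001, 0.002, -1.0]]
wrist_force: [-0.1, -0.7, -0.6]
gripper_width: 0.859
gripper_force: 0.0
```

>>> drive_tool(rows=[[86,0,0,0,0,0,0],[86,0,0,0,0,0,0],[86,0,0,-1,0,0,0]])

```text
time_s: 18.4
tcp_pos: [0.5477, -0.2396, 0.0297]
ee_rot: [[0.336, -0.942, 0.002], [-0.942, -0.336, -0.0], [0.001, -0.001, -1.0]]
wrist_force: [0.2, 0.2, 0.0]
gripper_width: 0.864
gripper_force: 0.0
```

```bash
python3 -c "
from h import *
st()"
```

```text
t 18.4 tcp [ 547.7 -239.6   29.7] yaw_y -160.39 g 0.8643472385938109 0.0 F [0.2 0.2 0. ] q [ -8.  32. -17.   0. -40.  28.]
```

>>> drive_tool(rows=[[86,0,0,-1.5,0,0,0],[75,0,0,0,0,0,0],[65,0,0,0,0,0,0],[55,0,0,0,0,0,0],[55,0,0,0,0,0,0]])

```text
time_s: 18.82
tcp_pos: [0.5471, -0.2394, 0.0277]
ee_rot: [[0.335, -0.942, 0.0], [-0.942, -0.335, -0.0], [0.0, -0.0, -1.0]]
wrist_force: [0.7, -0.1, -0.3]
gripper_width: 0.641
gripper_force: 0.0
```

>>> drive_tool(rows=[[55,0,0,0,0,0,0],[55,0,0,0,0,0,0],[55,0,0,0,0,0,0],[55,0,0,0,0,0,0]])

```text
time_s: 19.15
tcp_pos: [0.5471, -0.2394, 0.0277]
ee_rot: [[0.335, -0.942, 0.0], [-0.942, -0.335, -0.0], [0.0, -0.0, -1.0]]
wrist_force: [0.5, 0.0, 1.2]
gripper_width: 0.631
gripper_force: 30.0
```

```bash
python3 -c "
from h import *
st()"
```

```text
t 19.15 tcp [ 547.1 -239.4   27.7] yaw_y -160.4 g 0.6314905183723069 30.00015825033188 F [0.5 0.  1.2] q [ -8.  32. -17.   0. -40.  28.]
```

>>> drive_tool(rows=[[55,0,0,6,0,0,0],[55,0,0,20,0,0,0],[55,0,0,32,0,0,0],[55,0,0,32,0,0,0],[55,0,0,20,0,0,0]])

```text
time_s: 19.57
tcp_pos: [0.5483, -0.2398, 0.1412]
ee_rot: [[0.336, -0.942, 0.004], [-0.942, -0.336, -0.002], [0.003, -0.003, -1.0]]
wrist_force: [-0.7, -0.1, -0.4]
gripper_width: 0.63
gripper_force: 30.0
```

>>> drive_tool(rows=[[55,-3,10,0,0,0,0],[55,-6,20,0,0,0,0],[55,-8,30,0,0,0,0],[55,-10.5,38,0,0,0,0],[55,-10.5,38,0,0,0,0]])

```text
time_s: 19.98
tcp_pos: [0.508, -0.1024, 0.1371]
ee_rot: [[0.333, -0.943, -0.001], [-0.943, -0.333, 0.0], [-0.0, 0.001, -1.0]]
wrist_force: [0.5, 1.8, -1.1]
gripper_width: 0.633
gripper_force: 30.0
```

>>> drive_tool(rows=[[55,-10.5,38,0,0,0,0],[55,-10.5,38,0,0,0,0],[55,-10.5,38,0,0,0,0],[55,-10.5,38,0,0,0,0],[55,-10.5,38,0,0,0,0]])

```text
time_s: 20.4
tcp_pos: [0.4552, 0.0882, 0.1374]
ee_rot: [[0.335, -0.942, -0.0], [-0.942, -0.335, 0.0], [-0.0, 0.0, -1.0]]
wrist_force: [-0.3, 0.6, -1.0]
gripper_width: 0.63
gripper_force: 30.0
```

>>> drive_tool(rows=[[55,-10.5,38,0,0,0,0],[55,-8,30,0,0,0,0],[55,-6,22,0,0,0,0],[55,-4,16,0,0,0,0],[55,-3,9,0,0,0,0]])

```text
time_s: 20.82
tcp_pos: [0.4242, 0.2033, 0.1374]
ee_rot: [[0.338, -0.941, -0.0], [-0.941, -0.338, 0.0], [-0.0, 0.0, -1.0]]
wrist_force: [-0.3, -0.6, -0.2]
gripper_width: 0.634
gripper_force: 30.0
```

>>> drive_tool(rows=[[55,-1,5,0,0,0,0],[55,0,0,0,0,0,0],[55,0,0,0,0,0,0],[55,0,0,0,0,0,0]])

```text
time_s: 21.15
tcp_pos: [0.4241, 0.2056, 0.1374]
ee_rot: [[0.334, -0.943, -0.001], [-0.943, -0.334, -0.0], [0.0, 0.001, -1.0]]
wrist_force: [0.4, 0.2, -1.2]
gripper_width: 0.631
gripper_force: 30.0
```

```bash
python3 -c "
from h import *
st()"
```

```text
t 21.15 tcp [424.1 205.6 137.4] yaw_y -160.48 g 0.6313452065627101 29.99978095293045 F [ 0.4  0.2 -1.2] q [ 46.  14. -29.  -0. -48. -26.]
```

Next, down to about 41, then a check.

>>> drive_tool(rows=[[55,0,0.5,-12,0,0,0],[55,0,0,-25,0,0,0],[55,0,0,-22,0,0,0],[55,0,0,-16,0,0,0],[55,0,0,-10,0,0,0]])

```text
time_s: 21.57
tcp_pos: [0.4235, 0.2053, 0.0508]
ee_rot: [[0.333, -0.943, -0.002], [-0.943, -0.333, -0.002], [0.001, 0.003, -1.0]]
wrist_force: [-0.5, 0.1, 0.8]
gripper_width: 0.63
gripper_force: 30.0
```

>>> drive_tool(rows=[[55,0,0,-6,0,0,0],[55,0,0,-3,0,0,0],[55,0,0,0,0,0,0],[55,0,0,0,0,0,0],[55,0,0,0,0,0,0]])

```text
time_s: 21.98
tcp_pos: [0.4246, 0.2074, 0.0443]
ee_rot: [[0.335, -0.942, 0.001], [-0.942, -0.335, 0.001], [-0.001, -0.002, -1.0]]
wrist_force: [0.5, 1.0, -0.1]
gripper_width: 0.632
gripper_force: 30.0
```

```bash
python3 -c "
from h import *
st()"
```

```text
t 21.9833 tcp [424.6 207.4  44.3] yaw_y -160.41 g 0.6317537684171413 29.99991148710251 F [ 0.5  1.  -0.1] q [ 46.  22. -35.   0. -33. -26.]
```

>>> drive_tool(rows=[[55,0,0,-4,0,0,0],[55,0,0,-2.5,0,0,0],[55,0,0,-1,0,0,0],[55,0,0,0,0,0,0],[55,0,0,0,0,0,0]])

```text
time_s: 22.4
tcp_pos: [0.424, 0.2071, 0.036]
ee_rot: [[0.336, -0.942, -0.0], [-0.942, -0.336, -0.0], [0.0, 0.0, -1.0]]
wrist_force: [0.2, 0.4, -1.1]
gripper_width: 0.628
gripper_force: 30.0
```

```bash
python3 -c "
from h import *
st()"
```

```text
t 22.4 tcp [424.  207.1  36. ] yaw_y -160.4 g 0.6284032672353743 29.99996155500412 F [ 0.2  0.4 -1.1] q [ 46.  23. -35.   0. -32. -26.]
```

>>> drive_tool(rows=[[66,0,0,0,0,0,0],[70,0,0,0,0,0,0],[74,0,0,0,0,0,0],[78,0,0,0,0,0,0],[82,0,0,0,0,0,0]])

```text
time_s: 22.82
tcp_pos: [0.4241, 0.2071, 0.0361]
ee_rot: [[0.335, -0.942, 0.0], [-0.942, -0.335, 0.0], [-0.0, -0.0, -1.0]]
wrist_force: [0.7, -0.5, 0.0]
gripper_width: 0.785
gripper_force: 0.0
```

>>> drive_tool(rows=[[84,0,0,0,0,0,0],[84,0,0,6,0,0,0],[84,0,0,25,0,0,0],[84,0,0,35,0,0,0],[84,0,0,30,0,0,0]])

```text
time_s: 23.23
tcp_pos: [0.424, 0.2069, 0.1337]
ee_rot: [[0.336, -0.942, -0.0], [-0.942, -0.336, -0.001], [0.001, 0.0, -1.0]]
wrist_force: [0.6, 0.6, 0.5]
gripper_width: 0.838
gripper_force: 0.0
```

>>> drive_tool(rows=[[84,0,0,10,0,0,0],[84,0,0,0,0,0,0],[84,0,0,0,0,0,0]])

```text
time_s: 23.48
tcp_pos: [0.4239, 0.2071, 0.1426]
ee_rot: [[0.335, -0.942, 0.001], [-0.942, -0.335, 0.001], [-0.001, -0.001, -1.0]]
wrist_force: [0.4, -0.7, -0.2]
gripper_width: 0.836
gripper_force: 0.0
```

```bash
python3 - <<'E'
from h import *
st();s,p,c=wrist();save('w4.png',p['frame'])
print('tin',end=' ');circ(c,.424,.207,.04,.028,.045)
print('lid+tin',end=' ');circ(c,.424,.207,.055,.008,.018)
p=capture('top');c=cloud(p)
print('jar',end=' ');circ(c,.607,.054,.035,.04,.06)
print('glue',end=' ');circ(c,.527,.099,.022,.02,.09)
E
```

```text
t 23.4833 tcp [423.9 207.1 142.6] yaw_y -160.42 g 0.8355800320996044 0.0 F [ 0.4 -0.7 -0.2] q [ 46.  13. -29.  -0. -48. -26.]
tin 4723 encl 425.0 205.7 R 28.1 boxmid [425.3 205. ] mean [425.6 204.5] z 34.1
lid+tin 6093 encl 424.7 206.8 R 46.3 boxmid [425.1 206. ] mean [427.1 200.4] z 12.1
jar 380 encl 606.4 52.8 R 22.2 boxmid [606.2  53.3] mean [605.4  53.3] z 48.1
glue 272 encl 526.0 97.7 R 16.2 boxmid [525.4  97.4] mean [522.   95.9] z 52.7
```

View pics/w4.png

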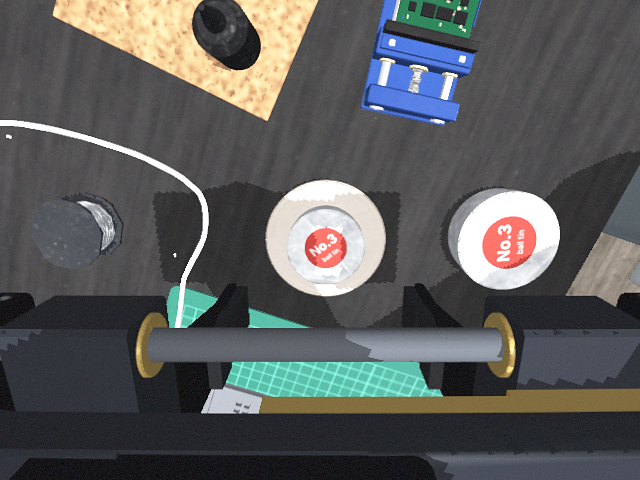

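The tin lies centred on the cream lid, at (326,240); tin and lid centres agree to about 1 mm. Next I'm fetching the jar.

>>> drive_tool(rows=[[84,6,-5,0,0,0,0],[84,12,-10,0,0,0,0],[84,20,-17,0,0,0,0],[84,28,-23,0,0,0,0],[84,32,-27,0,0,0,0]])

```text
time_s: 24.0
tcp_pos: [0.5222, 0.1244, 0.1409]
ee_rot: [[0.338, -0.941, -0.002], [-0.941, -0.338, -0.001], [0.0, 0.003, -1.0]]
wrist_force: [0.0, 1.9, 0.3]
gripper_width: 0.84
gripper_force: 0.0
```

>>> drive_tool(rows=[[84,32,-27,0,0,0,0],[84,24,-20,0,0,0,0],[84,15,-13,0,0,0,0],[84,9,-7,0,0,0,0],[84,5,-4,0,0,0,0]])

```text
time_s: 24.42
tcp_pos: [0.6072, 0.0528, 0.1402]
ee_rot: [[0.333, -0.943, -0.003], [-0.943, -0.333, -0.001], [-0.0, 0.003, -1.0]]
wrist_force: [0.8, 0.5, 0.2]
gripper_width: 0.842
gripper_force: 0.0
```

>>> drive_tool(rows=[[84,0,0,0,0,0,0],[84,0,0,0,0,0,0],[84,0,0,0,0,0,0]])

```text
time_s: 24.67
tcp_pos: [0.6059, 0.0552, 0.142]
ee_rot: [[0.337, -0.942, -0.001], [-0.942, -0.337, 0.0], [-0.0, 0.001, -1.0]]
wrist_force: [-0.6, -0.9, -0.0]
gripper_width: 0.836
gripper_force: 0.0
```

```bash
python3 -c "
from h import *
st()"
```

```text
t 24.6667 tcp [605.9  55.2 142. ] yaw_y -160.33 g 0.8361491181110656 0.0 F [-0.6 -0.9 -0. ] q [ 20.  25. -10.  -0. -55.  -1.]
```

>>> drive_tool(rows=[[84,1,-1,-12,0,0,0],[84,0,0,-24,0,0,0],[84,0,0,-22,0,0,0],[84,0,0,-15,0,0,0],[84,0,0,-9,0,0,0]])

```text
time_s: 25.08
tcp_pos: [0.606, 0.0541, 0.0585]
ee_rot: [[0.337, -0.942, -0.003], [-0.942, -0.337, -0.001], [-0.0, 0.003, -1.0]]
wrist_force: [0.1, 0.1, -0.0]
gripper_width: 0.839
gripper_force: 0.0
```

>>> drive_tool(rows=[[80,0,0,-6,0,0,0],[75,0,0,-4,0,0,0],[70,0,0,-2,0,0,0],[65,0,0,0,0,0,0],[65,0,0,0,0,0,0]])

```text
time_s: 25.5
tcp_pos: [0.6083, 0.0536, 0.0489]
ee_rot: [[0.336, -0.942, 0.001], [-0.942, -0.336, 0.0], [0.0, -0.002, -1.0]]
wrist_force: [0.2, 0.5, -0.6]
gripper_width: 0.67
gripper_force: 0.0
```

```bash
python3 -c "
from h import *
st()"
```

```text
t 25.5 tcp [608.3  53.6  48.9] yaw_y -160.39 g 0.6699396085208695 0.0 F [ 0.2  0.5 -0.6] q [ 20.  32. -15.   0. -44.  -1.]
```

>>> drive_tool(rows=[[50,0,0,0,0,0,0],[40,0,0,0,0,0,0],[40,0,0,0,0,0,0],[40,0,0,0,0,0,0],[40,0,0,0,0,0,0]])

```text
time_s: 25.92
tcp_pos: [0.6079, 0.0533, 0.0485]
ee_rot: [[0.335, -0.942, 0.001], [-0.942, -0.335, 0.0], [0.0, -0.001, -1.0]]
wrist_force: [-0.6, 0.3, 2.3]
gripper_width: 0.486
gripper_force: 30.0
```

>>> drive_tool(rows=[[40,0,0,0,0,0,0],[40,0,0,0,0,0,0]])

```text
time_s: 26.08
tcp_pos: [0.6079, 0.0534, 0.0485]
ee_rot: [[0.335, -0.942, 0.0], [-0.942, -0.335, 0.0], [0.0, -0.0, -1.0]]
wrist_force: [-1.0, -0.1, 3.1]
gripper_width: 0.486
gripper_force: 30.0
```

>>> drive_tool(rows=[[40,0,0,8,0,0,0],[40,0,0,25,0,0,0],[40,0,0,30,0,0,0],[40,0,0,25,0,0,0],[40,0,0,12,0,0,0]])

```text
time_s: 26.5
tcp_pos: [0.6095, 0.0537, 0.1522]
ee_rot: [[0.336, -0.942, 0.006], [-0.942, -0.336, 0.001], [0.001, -0.006, -1.0]]
wrist_force: [1.0, 0.3, 0.2]
gripper_width: 0.486
gripper_force: 30.0
```

>>> drive_tool(rows=[[40,-3,-10,0,0,0,0],[40,-6,-20,0,0,0,0],[40,-9,-30,0,0,0,0],[40,-12,-38,0,0,0,0],[40,-12,-38,0,0,0,0]])

```text
time_s: 26.92
tcp_pos: [0.564, -0.0839, 0.1466]
ee_rot: [[0.336, -0.942, -0.003], [-0.942, -0.336, 0.0], [-0.001, 0.003, -1.0]]
wrist_force: [0.1, -0.3, -0.3]
gripper_width: 0.489
gripper_force: 30.0
```

>>> drive_tool(rows=[[40,-12,-38,0,0,0,0],[40,-11,-38,0,0,0,0],[40,-11,-38,0,0,0,0],[40,-9,-30,0,0,0,0],[40,-8,-25,0,0,0,0]])

```text
time_s: 27.33
tcp_pos: [0.5123, -0.254, 0.1466]
ee_rot: [[0.333, -0.943, -0.003], [-0.943, -0.333, 0.001], [-0.002, 0.002, -1.0]]
wrist_force: [0.0, 0.8, -0.4]
gripper_width: 0.49
gripper_force: 30.0
```

>>> drive_tool(rows=[[40,-5,-17,0,0,0,0],[40,-3,-10,0,0,0,0],[40,-2,-5,0,0,0,0],[40,0,0,0,0,0,0],[40,0,0,0,0,0,0]])

```text
time_s: 27.75
tcp_pos: [0.5046, -0.2832, 0.1476]
ee_rot: [[0.336, -0.942, -0.001], [-0.942, -0.336, 0.0], [-0.001, 0.001, -1.0]]
wrist_force: [0.1, -0.2, 0.3]
gripper_width: 0.491
gripper_force: 30.0
```

```bash
python3 -c "
from h import *
st()"
```

```text
t 27.75 tcp [ 504.6 -283.2  147.6] yaw_y -160.4 g 0.49130131649973774 30.00005006790161 F [ 0.1 -0.2  0.3] q [-13.  22. -14.  -0. -54.  33.]
```

>>> drive_tool(rows=[[40,0,-1,-12,0,0,0],[40,0,0,-25,0,0,0],[40,0,0,-22,0,0,0],[40,0,0,-15,0,0,0],[40,0,0,-9,0,0,0]])

```text
time_s: 28.17
tcp_pos: [0.5041, -0.283, 0.063]
ee_rot: [[0.337, -0.942, -0.003], [-0.942, -0.337, 0.001], [-0.002, 0.003, -1.0]]
wrist_force: [-0.7, 0.6, 1.0]
gripper_width: 0.487
gripper_force: 30.0
```

>>> drive_tool(rows=[[40,0,0,-6,0,0,0],[40,0,0,-3,0,0,0],[40,0,0,-2,0,0,0],[40,0,0,0,0,0,0],[40,0,0,0,0,0,0]])

```text
time_s: 28.58
tcp_pos: [0.5053, -0.2847, 0.0548]
ee_rot: [[0.336, -0.942, 0.001], [-0.942, -0.336, -0.0], [0.001, -0.001, -1.0]]
wrist_force: [-0.6, 0.8, -0.1]
gripper_width: 0.482
gripper_force: 30.0
```

```bash
python3 -c "
from h import *
st()"
```

```text
t 28.5833 tcp [ 505.3 -284.7   54.8] yaw_y -160.39 g 0.48187398398719267 29.999921321868896 F [-0.6  0.8 -0.1] q [-13.  29. -19.   0. -42.  33.]
```

>>> drive_tool(rows=[[40,0,0,-3,0,0,0],[40,0,0,-1.5,0,0,0],[40,0,0,0,0,0,0],[40,0,0,0,0,0,0],[52,0,0,0,0,0,0]])

```text
time_s: 29.0
tcp_pos: [0.5048, -0.2847, 0.0496]
ee_rot: [[0.335, -0.942, 0.0], [-0.942, -0.335, -0.0], [0.0, -0.0, -1.0]]
wrist_force: [0.3, -0.1, -0.1]
gripper_width: 0.505
gripper_force: 0.0
```

>>> drive_tool(rows=[[57,0,0,0,0,0,0],[62,0,0,0,0,0,0],[68,0,0,0,0,0,0],[75,0,0,0,0,0,0]])

```text
time_s: 29.33
tcp_pos: [0.5048, -0.2846, 0.0496]
ee_rot: [[0.335, -0.942, 0.0], [-0.942, -0.335, -0.0], [0.0, -0.0, -1.0]]
wrist_force: [0.4, -0.3, -0.6]
gripper_width: 0.68
gripper_force: 0.0
```

>>> drive_tool(rows=[[80,0,0,8,0,0,0],[80,0,0,20,0,0,0],[80,0,0,30,0,0,0],[80,0,0,25,0,0,0],[80,0,0,10,0,0,0]])

```text
time_s: 29.75
tcp_pos: [0.5068, -0.2855, 0.1472]
ee_rot: [[0.336, -0.942, 0.007], [-0.942, -0.336, -0.003], [0.005, -0.006, -1.0]]
wrist_force: [0.7, -0.0, -0.4]
gripper_width: 0.799
gripper_force: 0.0
```

>>> drive_tool(rows=[[80,1,10,0,0,0,0],[80,2,20,0,0,0,0],[80,2,30,0,0,0,0],[80,2,38,0,0,0,0],[80,2,38,0,0,0,0]])

```text
time_s: 30.17
tcp_pos: [0.5123, -0.147, 0.1408]
ee_rot: [[0.334, -0.943, -0.003], [-0.943, -0.334, 0.001], [-0.002, 0.003, -1.0]]
wrist_force: [1.0, 0.3, 0.2]
gripper_width: 0.8
gripper_force: 0.0
```

>>> drive_tool(rows=[[80,2,38,0,0,0,0],[80,2,38,0,0,0,0],[80,2,38,0,0,0,0],[80,2,38,0,0,0,0],[80,2,36,0,0,0,0]])

```text
time_s: 30.58
tcp_pos: [0.5222, 0.0417, 0.1411]
ee_rot: [[0.336, -0.942, -0.003], [-0.942, -0.336, -0.0], [-0.001, 0.003, -1.0]]
wrist_force: [0.9, -0.2, 0.2]
gripper_width: 0.801
gripper_force: 0.0
```

>>> drive_tool(rows=[[80,2,28,0,0,0,0],[80,1,18,0,0,0,0],[80,1,10,0,0,0,0],[80,0,5,0,0,0,0],[80,0,0,0,0,0,0]])

```text
time_s: 31.0
tcp_pos: [0.5271, 0.1008, 0.1417]
ee_rot: [[0.336, -0.942, -0.002], [-0.942, -0.336, -0.001], [0.0, 0.002, -1.0]]
wrist_force: [-1.0, -0.0, 0.3]
gripper_width: 0.798
gripper_force: 0.0
```

>>> drive_tool(rows=[[80,0,0,0,0,0,0],[80,0,0,0,0,0,0]])

```text
time_s: 31.17
tcp_pos: [0.5274, 0.0993, 0.1422]
ee_rot: [[0.334, -0.943, -0.001], [-0.943, -0.334, -0.0], [0.0, 0.001, -1.0]]
wrist_force: [1.0, 0.2, -0.3]
gripper_width: 0.8
gripper_force: 0.0
```

```bash
python3 - <<'E'
from h import *
st()
p=capture('top');c=cloud(p)
print('jar',end=' ');circ(c,.5045,-.284,.035,.044,.06)
E
```

```text
t 31.1667 tcp [527.4  99.3 142.2] yaw_y -160.49 g 0.7996246260991827 0.0 F [ 1.   0.2 -0.3] q [ 28.  19. -20.  -0. -51.  -8.]
jar 381 encl 503.5 -284.2 R 21.8 boxmid [ 503.8 -283. ] mean [ 503.6 -283.1] z 49.3
```

>>> drive_tool(rows=[[80,0,-0.5,-12,0,0,0],[80,0,0,-24,0,0,0],[80,0,0,-22,0,0,0],[80,0,0,-15,0,0,0],[75,0,0,-9,0,0,0]])

```text
time_s: 31.63
tcp_pos: [0.5267, 0.0984, 0.0588]
ee_rot: [[0.334, -0.943, -0.003], [-0.943, -0.334, -0.001], [0.0, 0.003, -1.0]]
wrist_force: [0.3, -0.9, -0.6]
gripper_width: 0.775
gripper_force: 0.0
```

>>> drive_tool(rows=[[70,0,0,-6,0,0,0],[65,0,0,-4,0,0,0],[60,0,0,-2,0,0,0],[55,0,0,0,0,0,0],[50,0,0,0,0,0,0]])

```text
time_s: 32.05
tcp_pos: [0.5283, 0.1, 0.0492]
ee_rot: [[0.335, -0.942, 0.001], [-0.942, -0.335, 0.001], [-0.0, -0.001, -1.0]]
wrist_force: [0.7, 0.1, 0.9]
gripper_width: 0.554
gripper_force: 0.0
```

>>> drive_tool(rows=[[45,0,0,0,0,0,0],[25,0,0,0,0,0,0],[25,0,0,0,0,0,0],[25,0,0,0,0,0,0],[25,0,0,0,0,0,0]])

```text
time_s: 32.47
tcp_pos: [0.5279, 0.1, 0.0489]
ee_rot: [[0.336, -0.942, 0.0], [-0.942, -0.336, 0.0], [0.0, -0.0, -1.0]]
wrist_force: [-0.9, 0.5, 2.1]
gripper_width: 0.363
gripper_force: 30.0
```

>>> drive_tool(rows=[[25,0,0,0,0,0,0],[25,0,0,0,0,0,0],[25,0,0,0,0,0,0]])

```text
time_s: 32.72
tcp_pos: [0.5279, 0.1, 0.0489]
ee_rot: [[0.336, -0.942, 0.0], [-0.942, -0.336, 0.0], [0.0, -0.0, -1.0]]
wrist_force: [-1.9, 0.1, 5.7]
gripper_width: 0.361
gripper_force: 30.0
```

```bash
python3 -c "
from h import *
st()"
```

```text
t 32.7167 tcp [527.9 100.   48.9] yaw_y -160.4 g 0.36126068655268506 29.999476284720004 F [-1.9  0.1  5.7] q [ 28.  26. -25.   0. -38.  -8.]
```

>>> drive_tool(rows=[[25,0,0,8,0,0,0],[25,0,0,25,0,0,0],[25,0,0,30,0,0,0],[25,0,0,25,0,0,0],[25,0,0,12,0,0,0]])

```text
time_s: 33.13
tcp_pos: [0.5294, 0.1004, 0.1522]
ee_rot: [[0.336, -0.942, 0.005], [-0.942, -0.336, 0.002], [0.0, -0.006, -1.0]]
wrist_force: [1.1, 0.4, -0.5]
gripper_width: 0.366
gripper_force: 30.0
```

>>> drive_tool(rows=[[25,-1,-10,0,0,0,0],[25,-2,-20,0,0,0,0],[25,-4,-30,0,0,0,0],[25,-5,-38,0,0,0,0],[25,-5,-38,0,0,0,0]])

```text
time_s: 33.55
tcp_pos: [0.5093, -0.0377, 0.1472]
ee_rot: [[0.336, -0.942, -0.003], [-0.942, -0.336, -0.0], [-0.001, 0.002, -1.0]]
wrist_force: [0.6, -0.0, -0.2]
gripper_width: 0.365
gripper_force: 30.0
```

>>> drive_tool(rows=[[25,-5,-38,0,0,0,0],[25,-5,-38,0,0,0,0],[25,-5,-38,0,0,0,0],[25,-4,-30,0,0,0,0],[25,-3,-24,0,0,0,0]])

```text
time_s: 33.97
tcp_pos: [0.4866, -0.2067, 0.1471]
ee_rot: [[0.333, -0.943, -0.003], [-0.943, -0.333, 0.001], [-0.002, 0.003, -1.0]]
wrist_force: [-0.5, -0.1, -1.0]
gripper_width: 0.357
gripper_force: 30.0
```

>>> drive_tool(rows=[[25,-1,-15,0,0,0,0],[25,-1,-8,0,0,0,0],[25,0,-4,0,0,0,0],[25,0,0,0,0,0,0],[25,0,0,0,0,0,0]])

```text
time_s: 34.38
tcp_pos: [0.4865, -0.2307, 0.1481]
ee_rot: [[0.336, -0.942, -0.001], [-0.942, -0.336, 0.0], [-0.001, 0.001, -1.0]]
wrist_force: [0.6, 1.0, -0.9]
gripper_width: 0.361
gripper_force: 30.0
```

```bash
python3 -c "
from h import *
st();s,p,c=wrist();save('w5.png',p['frame'])"
```

```text
t 34.3833 tcp [ 486.5 -230.7  148.1] yaw_y -160.39 g 0.3612336481808355 29.999552476219833 F [ 0.6  1.  -0.9] q [ -8.  19. -19.  -0. -52.  28.]
```

View pics/w5.png

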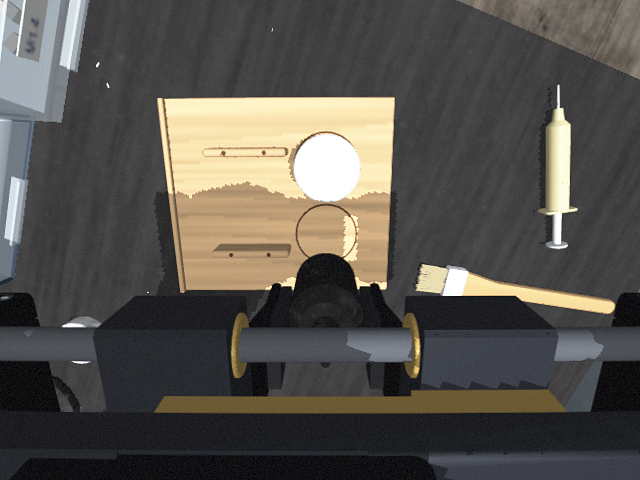

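The jar stands on its ring at (326,167). The bottle hangs upright in the fingers at (327,290), with its own ring at (327,233) free below. I'm lowering it.

>>> drive_tool(rows=[[25,0,-0.5,-12,0,0,0],[25,0,0,-25,0,0,0],[25,0,0,-22,0,0,0],[25,0,0,-15,0,0,0],[25,0,0,-9,0,0,0]])

```text
time_s: 34.85
tcp_pos: [0.4859, -0.2304, 0.0637]
ee_rot: [[0.337, -0.942, -0.003], [-0.942, -0.337, 0.001], [-0.002, 0.003, -1.0]]
wrist_force: [-0.0, -0.3, -0.4]
gripper_width: 0.365
gripper_force: 30.0
```

>>> drive_tool(rows=[[25,0,0,-6,0,0,0],[25,0,0,-3,0,0,0],[25,0,0,-2,0,0,0],[25,0,0,0,0,0,0],[25,0,0,0,0,0,0]])

```text
time_s: 35.27
tcp_pos: [0.4873, -0.2317, 0.0553]
ee_rot: [[0.336, -0.942, 0.001], [-0.942, -0.336, -0.0], [0.001, -0.001, -1.0]]
wrist_force: [-0.4, 0.4, 0.6]
gripper_width: 0.363
gripper_force: 30.0
```

>>> drive_tool(rows=[[25,0,0,-3,0,0,0],[25,0,0,-1,0,0,0],[25,0,0,0,0,0,0],[25,0,0,0,0,0,0],[25,0,0,0,0,0,0]])

```text
time_s: 35.68
tcp_pos: [0.4868, -0.2317, 0.0506]
ee_rot: [[0.335, -0.942, 0.0], [-0.942, -0.335, -0.0], [0.0, -0.0, -1.0]]
wrist_force: [0.5, -0.0, -1.3]
gripper_width: 0.365
gripper_force: 30.0
```

```bash
python3 -c "
from h import *
st()"
```

```text
t 35.6833 tcp [ 486.8 -231.7   50.6] yaw_y -160.41 g 0.3645906093910312 29.999529719352722 F [ 0.5 -0.  -1.3] q [ -8.  26. -25.   0. -39.  28.]
```

>>> drive_tool(rows=[[25,0,0,-0.8,0,0,0],[25,0,0,0,0,0,0],[25,0,0,0,0,0,0],[38,0,0,0,0,0,0],[43,0,0,0,0,0,0]])

```text
time_s: 36.1
tcp_pos: [0.4867, -0.2316, 0.0497]
ee_rot: [[0.335, -0.942, -0.0], [-0.942, -0.335, 0.0], [-0.0, -0.0, -1.0]]
wrist_force: [0.1, 0.3, 0.5]
gripper_width: 0.399
gripper_force: 0.0
```

>>> drive_tool(rows=[[48,0,0,0,0,0,0],[54,0,0,0,0,0,0],[60,0,0,0,0,0,0],[66,0,0,0,0,0,0],[70,0,0,0,0,0,0]])

```text
time_s: 36.52
tcp_pos: [0.4868, -0.2316, 0.0497]
ee_rot: [[0.335, -0.942, -0.0], [-0.942, -0.335, 0.0], [-0.0, 0.0, -1.0]]
wrist_force: [0.1, -0.5, 0.7]
gripper_width: 0.649
gripper_force: 0.0
```

>>> drive_tool(rows=[[70,0,0,6,0,0,0],[70,0,0,20,0,0,0],[70,0,0,30,0,0,0],[70,0,0,30,0,0,0],[70,0,0,20,0,0,0]])

```text
time_s: 36.93
tcp_pos: [0.4878, -0.232, 0.1591]
ee_rot: [[0.336, -0.942, 0.004], [-0.942, -0.336, -0.001], [0.003, -0.003, -1.0]]
wrist_force: [1.7, -0.2, 1.5]
gripper_width: 0.696
gripper_force: 0.0
```

>>> drive_tool(rows=[[70,0,10,5,0,0,0],[70,0,20,0,0,0,0],[70,0,30,0,0,0,0],[70,0,30,0,0,0,0],[70,0,30,0,0,0,0]])

```text
time_s: 37.35
tcp_pos: [0.486, -0.1103, 0.1605]
ee_rot: [[0.334, -0.942, -0.001], [-0.942, -0.334, 0.0], [-0.0, 0.001, -1.0]]
wrist_force: [-0.6, -0.2, -0.0]
gripper_width: 0.696
gripper_force: 0.0
```

>>> drive_tool(rows=[[70,0,25,0,0,0,0],[70,0,15,0,0,0,0],[70,0,8,0,0,0,0],[70,0,0,0,0,0,0],[70,0,0,0,0,0,0]])

```text
time_s: 37.77
tcp_pos: [0.4866, -0.0636, 0.1606]
ee_rot: [[0.336, -0.942, -0.0], [-0.942, -0.336, -0.0], [-0.0, 0.0, -1.0]]
wrist_force: [-0.3, -0.1, 0.6]
gripper_width: 0.698
gripper_force: 0.0
```

```bash
python3 - <<'E'
from h import *
st()
p=capture('top');c=cloud(p);save('end.png',p['frame'])
for n,a in dict(jar=(.5045,-.284,.03,.044,.06),glue=(.4865,-.231,.022,.03,.09),glue2=(.4865,-.231,.022,.065,.09),tin=(.424,.207,.04,.028,.045),reel=(.6,.258,.035,.02,.04)).items(): print(n,end=' ');circ(c,*a)
E
```

```text
t 37.7667 tcp [486.6 -63.6 160.6] yaw_y -160.37 g 0.697842028424434 0.0 F [-0.3 -0.1  0.6] q [ 12.  14. -25.  -0. -52.   8.]
jar 376 encl 503.6 -284.7 R 22.3 boxmid [ 503.9 -283.5] mean [ 503.6 -283.3] z 49.6
glue 266 encl 487.0 -232.3 R 16.6 boxmid [ 486.2 -231.3] mean [ 483.9 -229.2] z 54.6
glue2 29 encl 487.2 -232.7 R 5.4 boxmid [ 486.5 -232.2] mean [ 485.8 -231.3] z 72.7
tin none 0
reel none 0
```

View pics/end.png

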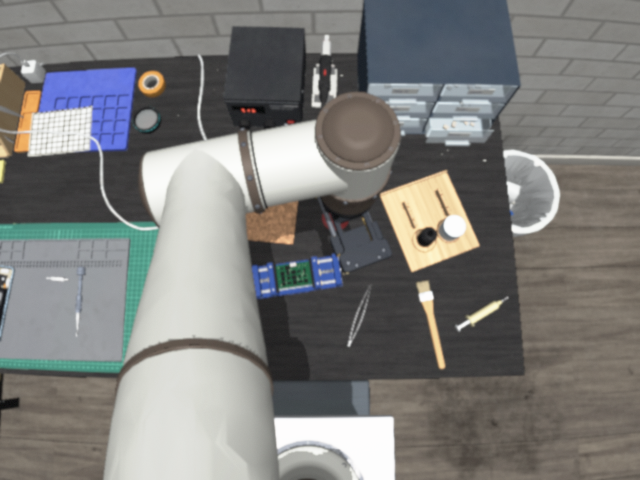

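The jar at (453,227) and the bottle at (428,237) are back where they started, within about 1 mm. The arm hides the tin in this view, so I'm checking it with the scene camera and then handing in.

```bash
python3 - <<'E'
from h import *
from station import finish_job
p=capture('scene');c=cloud(p)
print('tin',end=' ');circ(c,.424,.207,.04,.028,.045)
print('reel',end=' ');circ(c,.6,.258,.035,.02,.04)
print(finish_job())
E
```

```text
tin 299 encl 422.8 204.5 R 29.7 boxmid [422.8 203.4] mean [420.8 201.3] z 34.8
reel 191 encl 602.4 259.0 R 27.3 boxmid [601.5 259.4] mean [598.5 256.5] z 31.1
the job is handed in; nothing more can be done
None
```

The job is handed in, with no verdict shown: the tin lies flat near the middle of the cream lid, the jar and bottle are back within about 1 mm of their starting spots, the reel did not move, and the suction cup was never approached but not re-measured.

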